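Shut the plane-iron case: fold the flap and tuck it under the lip

TASK

Shut the grey plane-iron case: with the fingertips push its open aluminium flap over from behind until it lies flat over the irons, then, keeping it pressed down, push it forward by its thumb ledge until its free edge is tucked fully home beneath the retaining lip, and let go so that the lip alone keeps it shut. Push only on the flap's outer side: do not pinch it or touch its cork lining, do not pick anything up, and leave the irons and everything else on the bench where they are.

Things in the scene. Friction and masses are not known exactly. Their poses are not given: they have to be found in the camera images.
- case: Grey sheet-steel plane-iron case, fixed to the bench, 130 (its x) x 150 (its y) x 52 mm high. Origin: centre of its underside, on the bench; z up. Hinge side at its +y, retaining lip at its -y. The side walls are 40 mm high, the flap lies just on top of them when shut.
- flap (a joint): Angle (rad) of the flap about its hinge, which lies along the case's x, 42.5 mm above the bench: 0 = flat over the case, pointing to the case's -y (its stop), 1.57 = upright; it starts leaning back past upright. Aluminium, 110 mm wide, 100 mm from hinge to free edge, 3 mm thick. A spring (2 to 3 N felt half-way along it when flat) lifts it again unless the lip retains it.
- hinge_pin (a joint): Travel (m) of the flap's hinge pin in its slots towards the lip (case's -y): 0 = drawn back, 0.022 = fully home. Stiff: 7 N moves it, it stays where left. At 0 the flat flap ends 8 mm short of the lip; fully home it reaches 14 mm beneath it. If the pin is more than 8 mm along before the flap is down, the flap lands on top of the lip.
- flap_hinge (a point): Point on the hinge axis at the middle of the flap's width (moves with the pin); 62 mm to the case's +y of its origin when the pin is at 0, 42.5 mm above the bench. Its axes turn with the flap: from the hinge the flap runs along its own -y, and its outer face looks along its own +z.
- ledge (a point): Middle of the foot of the thumb ledge on the flap's outer face: a raised cross rib 86 mm wide with a steep face 7.5 mm high towards the hinge and a slope towards the free edge. 62 mm from the hinge axis. A fingertip on its hinge side can press the flap down and push it to the lip. Axes as flap_hinge.
- flap_edge (a point): Middle of the flap's free edge, 100 mm from the hinge axis, half-way through its thickness. Axes as flap_hinge.
- lip_edge (a point): Middle of the lower edge of the steel retaining lip, where it begins, 46 mm to the case's -y of its origin, 49 mm above the bench. The lip is 3 mm thick, as wide as the case, runs from here to the end of the case (its -y), and leaves 5 mm above the top of the flap lying flat.
- flap_liner: Cork lining on the inner side of the flap, 94 x 76 x 2 mm, inset from the flap's edges; it must not be touched by the fingers. Origin on the hinge.
- iron0: Loose plane iron (blade) lying in the case, 44 x 86 x 7 mm; origin under its centre.
- iron1: Second loose plane iron, lying beside the first, same size.
- glue: Bystander: loose white glue bottle with nozzle, 42 mm across, 112 mm tall; origin under its centre.
- whetstone: Bystander: loose whetstone on a wooden base, 75 x 200 x 40 mm; origin under its centre.
- plane: Bystander: loose wooden hand plane with its iron standing out of the top, 64 x 190 x 66 mm; origin under its centre.
- guide: Bystander: loose brass honing guide, 60 x 26 x 29 mm; origin under its centre.
- pencil: Bystander: loose flat carpenter's pencil, 160 x 13 x 7 mm; origin under its centre.
- tape: Bystander: loose black tape measure, 65 x 32 x 62 mm; origin under its centre.
- hammer: Bystander: loose hammer lying down, 240 mm long; origin under the tool.
There are look-alikes about, which are no part of the job. Several things have the shape of the case; the one meant has the colours described above.

How it is judged (in metres and radians):
On the way, in this order (a step that is already met when the one before it is completed fails the run):
1. the flap is folded down with its edge not yet past the lip (value of joint flap below 0.25 rad and value of joint hinge_pin below 0.011 m).
2. the flap's edge is under the lip (value of joint flap below 0.1 rad and value of joint hinge_pin above 0.014 m), for 0.1 s.
At the end, for the whole second after the job is handed in: The flap lies shut (within 0.10 rad of flat) and at rest, its hinge pin at least 14 mm along its 22 mm travel, so that its edge is at least 6 mm under the lip; the irons are within 15 mm and the bystanders within 30 mm of where they were; nothing is touched (all of step 2 and velocity of joint flap between -0.05 and 0.05 rad/s and distance of each of iron0, iron1 from where it was at the start of the episode below 0.015 m and distance of each of glue, whetstone, plane, guide, pencil, tape, hammer from where it was at the start of the episode below 0.03 m).
It fails at once if the flap's cork lining is touched by the fingers (flap pinched or pulled from inside) (contact force between the fingers and flap_liner above 0.5 N).
It fails at once if an iron is moved or lifted (distance of any of iron0, iron1 from where it was at the start of the episode above 0.015 m).
It fails at once if a bystander is moved, lifted or knocked over (distance of any of glue, whetstone, plane, guide, pencil, tape, hammer from where it was at the start of the episode above 0.03 m or angle between glue's own z axis and vertical above 0.4 rad).
It also fails if it takes over 38 s, if anything falls off the work surface, if the arm or the gripper's body presses on something with over 40 N, if the wrist force passes 120 N, or if a joint passes its speed limit or range.

ROBOT

A 6-joint arm with a two-finger parallel gripper is mounted at the origin on the work surface. World frame = base frame: x ahead of the robot, y to its left, z up, the work surface at z = 0. Lengths are in mm, angles in rad, forces in N, time in s.
With the tool pointing down it reaches from about 250 to 775 mm from the base axis. Payload 8.9 kg.
Tool frame: the origin (TCP) lies midway between the tips of the shut fingers; the grasp point (between the pads) lies 19 mm behind it (arm.grip_depth is the z of the grasp point in the tool frame, in mm); z points along the fingers, y is the line along which they close (so a half turn about z gives the same grasp; the last joint's range is limited). The gripper opens to 85 mm and grips with 20 to 120 N. Pads are 22 mm wide; open, the fingers measure 114 mm over their backs; the gripper's body (76 mm by 85 mm) begins 54 mm behind the grasp point. The pads swing forward as they close: fully open they stand 13 mm farther back than shut.
Start: joints at [1.007, 0.291, -0.153, 1.127, 0, 1.431], TCP at [216.367, 478.34, 231.305] pointing down, gripper open.
Joint ranges: [-2.52, 2.52], [-0.91, 1.74], [-1.3, 1.37], [-1.96, 2.02], [-1.52, 1.47], [-3.14, 3.14]. Speed limits (rad/s): [2.22, 2.22, 2.79, 3.14, 3.14, 3.14].

INTERFACE

Orientations are given as a unit quaternion [x, y, z, w].
In Python, from rig import arm gives the robot as it stands.
- The arm moves only by the tool apply_moves, never from a script. Its argument "targets" is a list of rows, each a list of 7 numbers: the shift along the tool's x, y, z in m, then the turn, a rotation vector about the tool's x, y, z in rad, then the gripper command: -1 is shut, 1 is fully open, values between are in proportion. A call has 1 to 12 rows; each row is the pose to reach, as a shift and turn from the pose commanded when the call began, along the tool's axes at that moment; what a row does not reach only later rows make up. A row lasts 1/12 s, in which the tool goes at most 41.7 mm and 7.16 degrees, less where a joint would pass 70% of its speed; a pose out of reach is approached as far as the arm can. A call with a gripper value outside its range is refused whole. The fingers move at their own pace and stop on an object; "newtons" is the grip in N (left out, the last holds). Time passes only in rows, so rows that repeat a pose let the fingers close. It gives the time, the measured TCP pose, the force, the opening and the grip force at its end, in the units of the state.
- arm.get_state(): the state, without advancing time (a new reading comes with each control period).
- arm.capture(name): name is "scene" or "top" or "wrist"; returns the picture (480x640x3 uint8, red, green, blue); there is no depth.
- arm.camera_params(name): a dict with "K" (3x3 intrinsics, pixels), "world_to_cam" (4x4, takes a point from world to camera coordinates). Camera axes: x right, y up, looking along -z (the intrinsics and any distortion apply to the point x, -y, -z); pixel columns grow to the right and rows downward; lengths in mm; the calibration is good to about 2 mm. A picture is of the moment at which its call begins: read the wrist's pose just before it. camera_params takes no time and is no camera call; for the wrist camera it gives the pose at the moment of the call.
- arm.sign_off(): hands the job in; it is judged then, once.
The state is a dict: "t": time; "joints": joint angles; "joint_vel": joint speeds; "joint_efforts": joint torques, N m; "tool_pos": TCP position; "ee_rot": TCP orientation; "ft_force": force on the tool from outside, world axes, zero at the start; "moment": the same for the moment, N m; "gripper_width": opening from 0.0 (shut) to 1.0 (fully open); "gripper_force": force on a finger pad.
Only numpy, scipy, OpenCV 4.12 (cv2) and the standard library are available. Lean on these libraries where they do the work, as an engineer would, in place of code of your own. Each camera call takes 0.05 s, during which the arm holds its last target. There are 200 camera calls.

## Working session

There is one attempt and no reset: what is moved stays moved. The work goes in short steps, Python scripts to look and compute and a tool call to move; the robot and the scene stay as the last step left them, time stands still between calls to the robot, and variables do not carry over. Pictures are saved under pics/ and viewed, at most 10 in all, crops included, and the job is handed in when it is done.

Besides the shell and the picture viewer there is one more tool, called by a JSON object that holds its "op" and its "data". apply_moves: Moves the arm, as the interface text tells. Its arguments: {"type":"object","properties":{"targets":{"type":"array"},"newtons":{"type":"number"}},"required":["targets"]}

```bash
mkdir -p pics; ls; python3 - <<'E'
from rig import arm
import cv2,json,numpy as np
np.set_printoptions(precision=4,suppress=True)
for n in("scene","top"):
    im=arm.capture(n); cv2.imwrite(f"pics/{n}0.png",im[:,:,::-1])
    p=arm.camera_params(n); print(n,p)
s=arm.get_state();print(s)
E
```

```text
pics
scene {'K': array([[440.3276,   0.    , 324.4396],
       [  0.    , 440.3276, 237.7532],
       [  0.    ,   0.    ,   1.    ]]), 'world_to_cam': array([[   -0.2987,     0.9543,     0.0104,   168.6644],
       [   -0.5843,    -0.1915,     0.7886,   221.2758],
       [    0.7545,     0.2295,     0.6148, -1586.1387],
       [    0.    ,     0.    ,     0.    ,     1.    ]])}
top {'K': array([[448.0631,   0.    , 326.684 ],
       [  0.    , 448.0631, 237.8999],
       [  0.    ,   0.    ,   1.    ]]), 'world_to_cam': array([[   0.0933,   -0.9956,   -0.0004,  -67.3198],
       [   0.9739,    0.0912,    0.2076, -489.3277],
       [  -0.2067,   -0.0198,    0.9782, -997.399 ],
       [   0.    ,    0.    ,    0.    ,    1.    ]])}
{'t': 0.1, 'joints': array([ 1.0067,  0.2912, -0.154 ,  1.1267,  0.    ,  1.4315]), 'joint_vel': array([-0.0006, -0.0039,  0.0026, -0.0007, -0.0009,  0.0004]), 'joint_efforts': array([  0.0017, -53.7978,  33.1919,   0.0093,  -0.0001,   0.    ]), 'tool_pos': array([216.1625, 478.0348, 230.8035]), 'ee_rot': array([ 0.2108,  0.9775, -0.0005, -0.0002]), 'ft_force': array([-0.2211,  0.3664,  0.3353]), 'moment': array([ 0.0323,  0.0297, -0.0504]), 'gripper_force': 0.0, 'gripper_width': 0.995861586401579}
```

View pics/scene0.png

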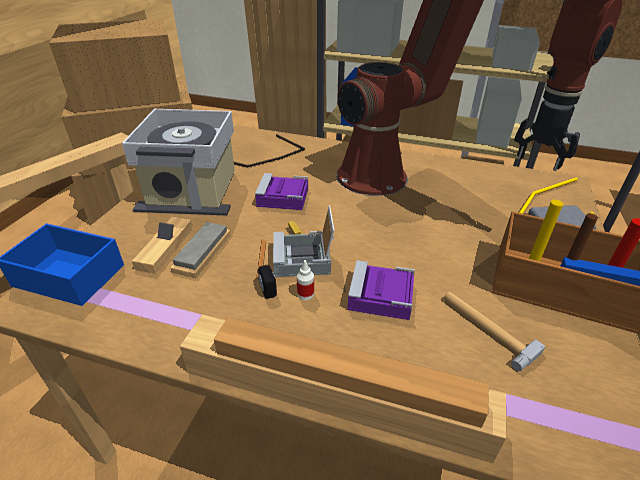

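View pics/top0.png

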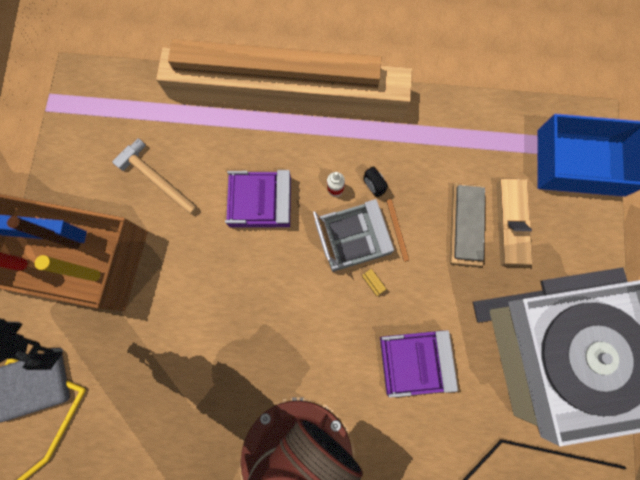

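Three things have the case's shape in the top view: purple at (258,199), purple at (418,363) and grey at (355,235), which is at (302,255) in the scene view. Only the grey one fits the description: grey steel, an open aluminium flap, and two irons visible inside. I'll confirm it in an enlarged crop.

```bash
python3 - <<'E'
import cv2,numpy as np
a=cv2.imread("pics/top0.png")[190:280,300:400]; b=cv2.imread("pics/scene0.png")[200:290,255:355]
cv2.imwrite("pics/crop0.png",np.vstack([cv2.resize(np.hstack([a,b]),(800,360),interpolation=cv2.INTER_CUBIC)]))
E
```

```text
(no output)
```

View pics/crop0.png

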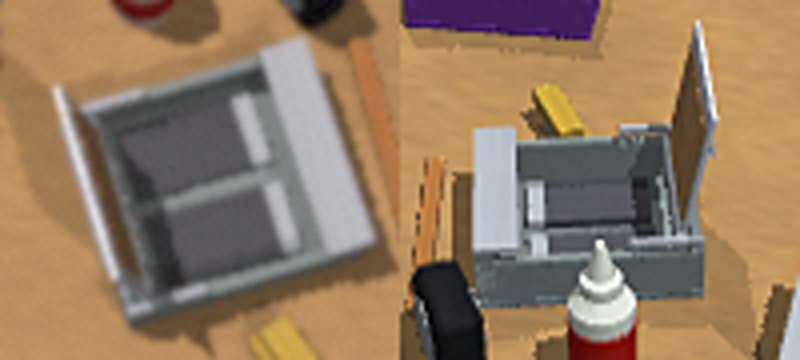

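The crop confirms the grey case: steel box, two irons, an open flap with cork on its inner side, and the lip opposite. I'll fit its pose from both views.

```bash
cat > h.py <<'E'
from rig import arm
import numpy as np,cv2
from scipy.spatial.transform import Rotation as R
np.set_printoptions(precision=2,suppress=True)
def proj(p,X):
    X=np.atleast_2d(X); c=X@p["world_to_cam"][:3,:3].T+p["world_to_cam"][:3,3]
    u=(c*[1,-1,-1])@p["K"].T; return u[:,:2]/u[:,2:]
def case(q,P):  # q=x,y,yaw
    return R.from_euler('z',q[2]).apply(P)+[q[0],q[1],0]
def flap(th,x,s,n=0,pin=0): # s along from hinge, n outward
    return np.array([x,62-pin-s*np.cos(th)+n*np.sin(th),42.5+s*np.sin(th)+n*np.cos(th)])
E
python3 - <<'E'
from h import *
from scipy.optimize import least_squares
T=arm.camera_params("top");S=arm.camera_params("scene")
def mod(v):
    th=v[3]
    L=[(65,-75,52),(-65,-75,52),(65,-46,52),(-65,-46,52)]; F=[flap(th,55,100),flap(th,-55,100)]
    a=proj(T,case(v,np.array(L+F,float))); b=proj(S,case(v,np.array(L+F+[(65,-75,0),(65,75,0)],float)))
    return a,b
ta=np.array([(377,199.5),(393.75,250),(365.5,202.5),(382.5,253.75),(314.5,212),(328.75,260)])
sb=np.array([(373.75,262.5),(373.75,232.5),(384.25,261.5),(383.75,232),(434,230),(429.5,205.5),(373.75,276),(430.5,274)])
f=lambda v:np.r_[(mod(v)[0]-ta).ravel(),(mod(v)[1]-sb).ravel()]
r=least_squares(f,[500,-100,0.2,1.8],x_scale=[10,10,.1,.1],loss='soft_l1')
print(r.x,r.cost);a,b=mod(r.x);print(a-ta,b-sb)
E
```

```text
[463.58 137.51   0.67   1.07] 766.0707660335942
[[-106.47    5.25]
 [ -94.02   -0.11]
 [-105.41    8.66]
 [ -93.34    2.83]
 [ -80.68    7.76]
 [ -68.77    1.63]] [[ -3.36  10.52]
 [-24.09  10.15]
 [ -3.48   8.81]
 [-24.39   8.37]
 [-30.58   8.65]
 [-46.35   9.18]
 [ -4.86  11.92]
 [-10.92   0.19]]
```

Those scene pixels missed the 400 px offset of the crop. I'll correct that and refit.

```bash
python3 - <<'E'
from h import *
from scipy.optimize import least_squares
T=arm.camera_params("top");S=arm.camera_params("scene")
def mod(v):
    th=v[3]
    L=[(65,-75,52),(-65,-75,52),(65,-46,52),(-65,-46,52)]; F=[flap(th,55,100),flap(th,-55,100)]
    return proj(T,case(v,np.array(L+F,float))), proj(S,case(v,np.array(L+F+[(65,-75,0),(65,75,0)],float)))
ta=np.array([(377,199.5),(393.75,250),(365.5,202.5),(382.5,253.75),(314.5,212),(328.75,260)])
sb=np.array([(373.75,262.5),(373.75,232.5),(384.25,261.5),(383.75,232),(434,230),(429.5,205.5),(373.75,276),(430.5,274)])-[100,0]
f=lambda v:np.r_[(mod(v)[0]-ta).ravel(),(mod(v)[1]-sb).ravel()]
r=least_squares(f,[500,-100,0.2,1.8],x_scale=[10,10,.1,.1],loss='soft_l1')
q=r.x;print(q,r.cost);a,b=mod(q);print(a-ta,b-sb)
print("hinge,tip",case(q,np.array([flap(q[3],0,0),flap(q[3],0,100)])))
# tool with z down, y along case -x or +x
s=arm.get_state(); Rt=R.from_quat(s["ee_rot"]);print(Rt.as_matrix())
E
```

```text
[509.69 -85.2    0.39   1.76] 4.526093379201829
[[-0.93 -0.39]
 [-0.04  0.43]
 [-1.    0.05]
 [-0.62  0.29]
 [-1.07 -0.28]
 [-0.36 -0.25]] [[-1.16 -0.43]
 [-0.95 -0.88]
 [-0.35  0.  ]
 [-0.58 -0.84]
 [-0.65 -0.54]
 [-0.4  -0.52]
 [ 0.06  0.91]
 [-0.25 -0.05]]
hinge,tip [[486.03 -27.89  42.5 ]
 [478.74 -10.21 140.65]]
[[-0.91  0.41 -0.  ]
 [ 0.41  0.91 -0.  ]
 [ 0.   -0.   -1.  ]]
```

{"op": "apply_moves", "data": {"targets": [[-0.209, -0.212, 0, 0, 0, 0.4, -1], [-0.209, -0.212, 0, 0, 0, 0.4, -1], [-0.209, -0.212, 0, 0, 0, 0.4, -1], [-0.209, -0.212, 0, 0, 0, 0.4, -1], [-0.209, -0.212, 0, 0, 0, 0.4, -1], [-0.209, -0.212, 0, 0, 0, 0.4, -1], [-0.209, -0.212, 0, 0, 0, 0.4, -1], [-0.209, -0.212, 0, 0, 0, 0.4, -1], [-0.416, -0.313, 0, 0, 0, 0.756, -1], [-0.416, -0.313, 0, 0, 0, 0.756, -1], [-0.416, -0.313, 0, 0, 0, 0.756, -1], [-0.416, -0.313, 0, 0, 0, 0.756, -1]]}}

```text
t: 1.1
tool_pos: [426.5, 69.1, 231.3]
ee_rot: [0.559, 0.829, 0.0, 0.0]
ft_force: [0.8, 1.3, 0.6]
gripper_width: -0.001
gripper_force: 0.0
```

```bash
cat >> h.py <<'E'
Q=[509.7,-85.2,0.39]
def where():
    s=arm.get_state(); M=R.from_quat(s["ee_rot"]); C=R.from_euler('z',Q[2])
    p=C.inv().apply(s["tool_pos"]-np.array([Q[0],Q[1],0]))
    want=C.as_matrix()@np.array([[0,1,0],[1,0,0],[0,0,-1]]).T
    print("t %.2f case pos"%s["t"],p,"turn needed(tool)",(M.inv()*R.from_matrix(want)).as_rotvec(),"F case",C.inv().apply(s["ft_force"]),"w %.2f"%s["gripper_width"])
    return s,M,C
def to(P):  # tool shift in mm to case points
    s,M,C=where(); w=C.apply(np.atleast_2d(P).astype(float))+[Q[0],Q[1],0]
    print(M.inv().apply(w-s["tool_pos"]))
E
python3 -c "
from h import *
to([[0,115,231],[0,115,105]])"
```

```text
t 1.10 case pos [-18.26 174.34 231.31] turn needed(tool) [ 0.   -0.   -0.01] F case [1.24 0.85 0.58] w -0.00
[[-59.22  18.65   0.31]
 [-59.24  18.62 126.31]]
```

{"op": "apply_moves", "data": {"targets": [[0, 0, 0, 0, 0, 0, -1], [0, 0, 0, 0, 0, 0, -1], [0, 0, 0, 0, 0, 0, -1]]}}

```text
t: 1.35
tool_pos: [425.2, 70.9, 230.9]
ee_rot: [0.557, 0.831, -0.0, -0.001]
ft_force: [-0.7, 0.6, 0.3]
gripper_width: 0.001
gripper_force: 0.0
```

```bash
python3 -c "
from h import *
to([[0,115,231],[0,120,105]])
cv2.imwrite('pics/w1.png',arm.capture('wrist')[:,:,::-1])"
```

```text
t 1.35 case pos [-18.86 176.48 230.88] turn needed(tool) [-0. -0. -0.] F case [-0.41  0.83  0.27] w 0.00
[[-61.47  18.9   -0.19]
 [-56.58  19.05 125.81]]
```

View pics/w1.png

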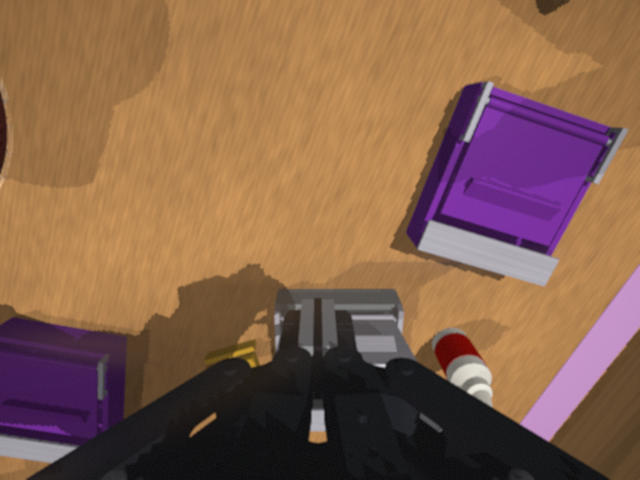

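{"op": "apply_moves", "data": {"targets": [[-0.029, 0.01, 0, 0, 0, 0, -1], [-0.058, 0.019, 0, 0, 0, 0, -1], [-0.058, 0.019, 0.04, 0, 0, 0, -1], [-0.058, 0.019, 0.08, 0, 0, 0, -1], [-0.058, 0.019, 0.12, 0, 0, 0, -1], [-0.058, 0.019, 0.143, 0, 0, 0, -1], [-0.058, 0.019, 0.143, 0, 0, 0, -1], [-0.058, 0.019, 0.143, 0, 0, 0, -1]]}}

```text
t: 2.07
tool_pos: [464.2, 25.5, 88.2]
ee_rot: [0.556, 0.831, -0.001, -0.001]
ft_force: [0.1, -0.0, 0.8]
gripper_width: -0.001
gripper_force: 0.0
```

```bash
python3 -c "
from h import *
where()
a=arm.capture('top')[180:280,290:400,::-1];b=arm.capture('scene')[190:290,245:355,::-1]
cv2.imwrite('pics/c2.png',cv2.resize(np.hstack([a,b]),(800,364),interpolation=cv2.INTER_CUBIC))"
```

```text
t 2.07 case pos [ -0.02 119.72  88.21] turn needed(tool) [-0. -0.  0.] F case [ 0.1  -0.05  0.8 ] w -0.00
```

View pics/c2.png

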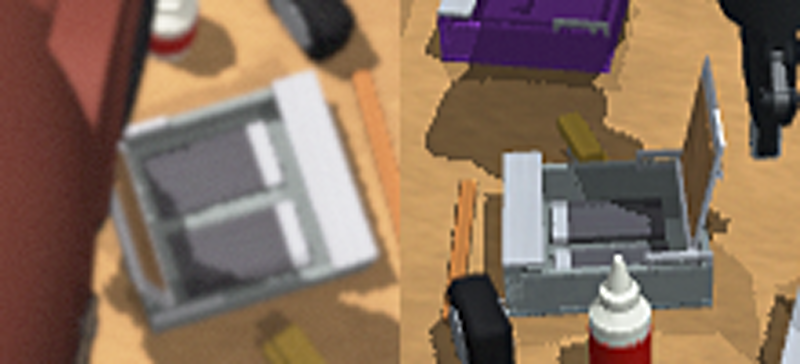

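The fingertips stand clear behind the flap at about (768,150), and the flap is still open. Now I push it past upright.

{"op": "apply_moves", "data": {"targets": [[-0.012, 0, 0, 0, 0, 0, -1], [-0.02, 0, 0, 0, 0, 0, -1], [-0.025, 0, 0, 0, 0, 0, -1], [-0.029, 0, 0, 0, 0, 0, -1], [-0.033, 0, 0, 0, 0, 0, -1], [-0.037, 0, 0, 0, 0, 0, -1], [-0.041, 0, 0, 0, 0, 0, -1], [-0.045, 0, 0.001, 0, 0, 0, -1], [-0.049, 0, 0.001, 0, 0, 0, -1], [-0.053, 0, 0.002, 0, 0, 0, -1], [-0.057, 0, 0.003, 0, 0, 0, -1], [-0.06, 0, 0.003, 0, 0, 0, -1]]}}

```text
t: 3.17
tool_pos: [488.2, -31.5, 85.0]
ee_rot: [0.557, 0.831, -0.0, -0.0]
ft_force: [0.6, 1.2, -1.0]
gripper_width: -0.0
gripper_force: 0.7
```

```bash
python3 -c "
from h import *
where()
b=arm.capture('scene')[190:290,245:355,::-1]
cv2.imwrite('pics/c3.png',cv2.resize(b,(660,600),interpolation=cv2.INTER_CUBIC))"
```

```text
t 3.17 case pos [ 0.51 57.84 85.  ] turn needed(tool) [-0. -0. -0.] F case [ 0.97  0.91 -0.99] w -0.00
```

View pics/c3.png

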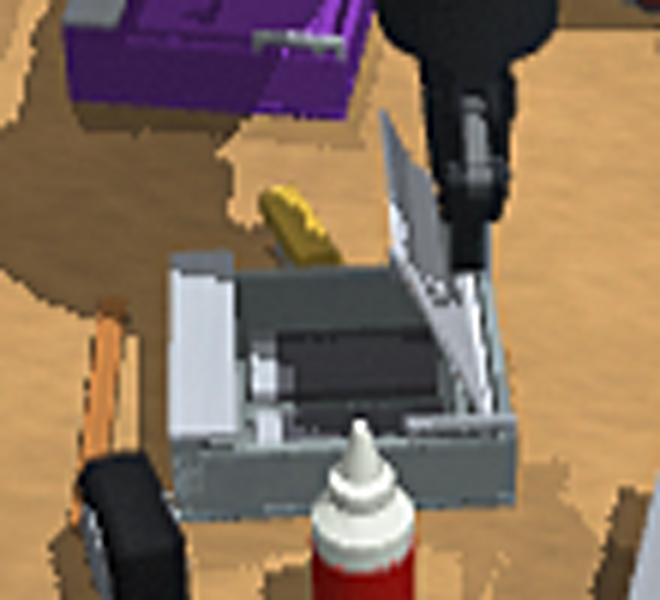

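The scene view shows the flap at about 70° leaning over the irons, with the fingertip behind it on the outer face at (465,260). Next I follow the arc down.

{"op": "apply_moves", "data": {"targets": [[-0.004, 0, 0.0015, 0, 0, 0, -1], [-0.0075, 0, 0.003, 0, 0, 0, -1], [-0.011, 0, 0.005, 0, 0, 0, -1], [-0.0145, 0, 0.0075, 0, 0, 0, -1], [-0.0175, 0, 0.01, 0, 0, 0, -1], [-0.02, 0, 0.013, 0, 0, 0, -1], [-0.0225, 0, 0.0165, 0, 0, 0, -1], [-0.025, 0, 0.02, 0, 0, 0, -1], [-0.027, 0, 0.0235, 0, 0, 0, -1], [-0.0285, 0, 0.0275, 0, 0, 0, -1], [-0.0295, 0, 0.031, 0, 0, 0, -1], [-0.0305, 0, 0.0345, 0, 0, 0, -1]]}}

```text
t: 4.22
tool_pos: [500.1, -59.8, 50.5]
ee_rot: [0.557, 0.831, -0.0, 0.0]
ft_force: [-0.9, -0.6, 3.1]
gripper_width: 0.0
gripper_force: 1.6
```

{"op": "apply_moves", "data": {"targets": [[-0.0005, 0, 0.003, 0, 0, 0, -1], [-0.0005, 0, 0.006, 0, 0, 0, -1], [-0.0005, 0, 0.008, 0, 0, 0, -1], [-0.0005, 0, 0.008, 0, 0, 0, -1]]}}

```text
t: 4.55
tool_pos: [500.5, -60.1, 43.4]
ee_rot: [0.557, 0.831, 0.0, 0.001]
ft_force: [-2.4, -1.6, 15.5]
gripper_width: -0.0
gripper_force: 7.9
```

```bash
python3 -c "
from h import *
where()
a=arm.capture('top')[180:280,290:400,::-1];b=arm.capture('scene')[190:290,245:355,::-1]
cv2.imwrite('pics/c4.png',cv2.resize(np.hstack([a,b]),(800,364),interpolation=cv2.INTER_CUBIC))"
```

```text
t 4.55 case pos [ 1.   26.71 43.44] turn needed(tool) [0. 0. 0.] F case [-2.81 -0.58 15.54] w -0.00
```

View pics/c4.png

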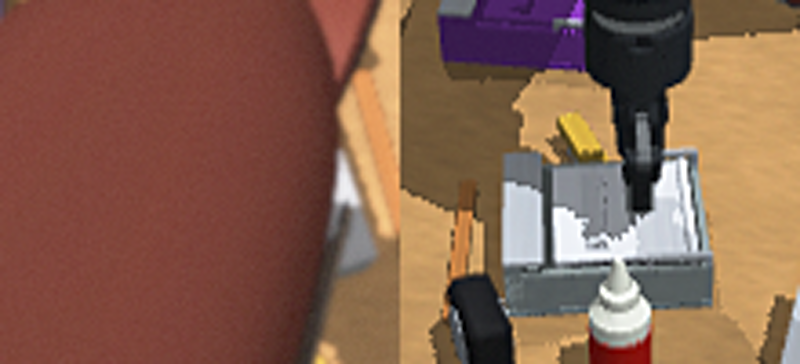

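The scene view shows the flap flat, with its free edge just short of the lip (dark gap near x≈548) and the fingertip at (640,205) on the hinge side of the ledge. The press force is 15 N, so now I push forward.

{"op": "apply_moves", "data": {"targets": [[-0.004, 0, 0, 0, 0, 0, -1], [-0.008, 0, 0, 0, 0, 0, -1], [-0.012, 0, 0, 0, 0, 0, -1], [-0.015, 0, 0, 0, 0, 0, -1], [-0.018, 0, 0, 0, 0, 0, -1], [-0.021, 0, 0, 0, 0, 0, -1], [-0.024, 0, 0, 0, 0, 0, -1], [-0.027, 0, 0, 0, 0, 0, -1], [-0.03, 0, 0, 0, 0, 0, -1], [-0.033, 0, 0, 0, 0, 0, -1], [-0.035, 0, 0, 0, 0, 0, -1], [-0.035, 0, 0, 0, 0, 0, -1]]}}

```text
t: 5.65
tool_pos: [512.7, -90.2, 43.2]
ee_rot: [0.556, 0.831, 0.002, -0.001]
ft_force: [-3.4, 8.2, 16.2]
gripper_width: -0.001
gripper_force: 7.8
```

```bash
python3 -c "
from h import *
where()"
```

```text
t 5.65 case pos [ 0.86 -5.8  43.16] turn needed(tool) [ 0. -0.  0.] F case [-0.06  8.91 16.22] w -0.00
```

{"op": "apply_moves", "data": {"targets": [[-0.002, 0, 0, 0, 0, 0, -1], [-0.004, 0, 0, 0, 0, 0, -1], [-0.006, 0, 0, 0, 0, 0, -1], [-0.007, 0, 0, 0, 0, 0, -1], [-0.007, 0, 0, 0, 0, 0, -1]]}}

```text
t: 6.07
tool_pos: [514.6, -95.2, 42.9]
ee_rot: [0.556, 0.831, 0.002, -0.003]
ft_force: [-4.2, 13.4, 16.1]
gripper_width: -0.001
gripper_force: 12.3
```

```bash
python3 -c "
from h import *
where()"
```

```text
t 6.07 case pos [  0.72 -11.15  42.86] turn needed(tool) [ 0.   -0.01  0.  ] F case [ 1.2  14.04 16.09] w -0.00
```

{"op": "apply_moves", "data": {"targets": [[-0.002, 0, 0, 0, 0, 0, -1], [-0.003, 0, 0, 0, 0, 0, -1], [-0.003, 0, 0, 0, 0, 0, -1]]}}

```text
t: 6.32
tool_pos: [514.5, -95.5, 42.5]
ee_rot: [0.555, 0.832, 0.004, -0.005]
ft_force: [-7.0, 23.5, 19.1]
gripper_width: -0.001
gripper_force: 17.0
```

```bash
python3 -c "
from h import *
where()"
```

```text
t 6.32 case pos [  0.55 -11.37  42.53] turn needed(tool) [ 0.   -0.01  0.  ] F case [ 2.43 24.43 19.14] w -0.00
```

The force rise with no further travel shows the hinge pin is at its stop. Now I release and rise.

{"op": "apply_moves", "data": {"targets": [[0.002, 0, -0.001, 0, 0, 0, -1], [0.004, 0, -0.003, 0, 0, 0, -1], [0.006, 0, -0.007, 0, 0, 0, -1], [0.008, 0, -0.015, 0, 0, 0, -1], [0.008, 0, -0.05, 0, 0, 0, -1], [0.008, 0, -0.09, 0, 0, 0, -1], [0.048, 0, -0.11, 0, 0, 0, -1], [0.088, 0, -0.11, 0, 0, 0, -1], [0.128, 0, -0.11, 0, 0, 0, -1], [0.168, 0, -0.11, 0, 0, 0, -1], [0.2, 0, -0.11, 0, 0, 0, -1], [0.2, 0, -0.11, 0, 0, 0, -1]]}}

```text
t: 7.32
tool_pos: [438.2, 87.5, 153.2]
ee_rot: [0.555, 0.832, 0.0, -0.001]
ft_force: [-0.3, -0.0, 0.0]
gripper_width: 0.0
gripper_force: 0.0
```

```bash
python3 -c "
from h import *
where()
a=arm.capture('top')[180:280,290:400,::-1];b=arm.capture('scene')[190:290,245:355,::-1]
cv2.imwrite('pics/c5.png',cv2.resize(np.hstack([a,b]),(800,364),interpolation=cv2.INTER_CUBIC))"
```

```text
t 7.32 case pos [ -0.51 186.91 153.19] turn needed(tool) [-0. -0.  0.] F case [-0.24  0.07  0.04] w 0.00
```

View pics/c5.png

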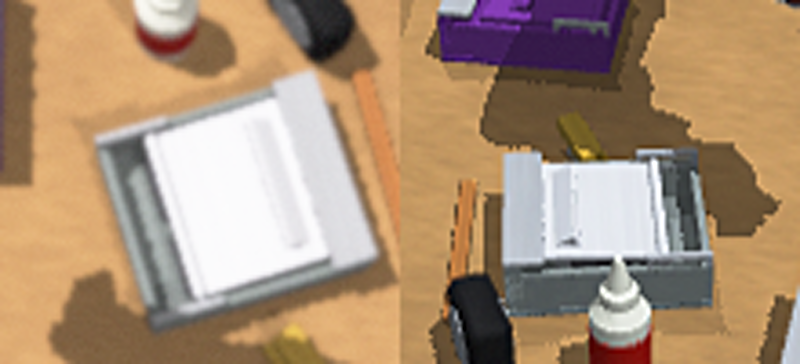

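Both views show the flap shut under the lip, its hinge drawn well forward, and nothing else disturbed. I'm handing in.

```bash
python3 -c "
from rig import arm
print(arm.sign_off())"
```

```text
the job is handed in; nothing more can be done
None
```

The grey case is shut with its flap held under the retaining lip and the hinge pin pushed to its stop; the irons and bystanders looked undisturbed in the last views, and the job is handed in (no verdict was returned).

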